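Test the welding positioner's emergency stop

ROBOT

A 6-joint arm with a two-finger parallel gripper is mounted at the origin on the work surface. World frame = base frame: x ahead of the robot, y to its left, z up, the work surface at z = 0. Lengths are in mm, angles in rad, forces in N, time in s.
With the tool pointing down it reaches from about 425 to 925 mm from the base axis. Payload 12.5 kg.
Tool frame: the origin (TCP) lies midway between the tips of the shut fingers; the grasp point (between the pads) lies 19 mm behind it (manip.grasp_offset is the distance from the TCP to the grasp point, in mm); y points along the fingers, z is the direction in which the jaws open and shut, and the axes are right-handed (so a half turn about y gives the same grasp; the last joint's range is limited). The gripper opens to 85 mm and grips with 20 to 120 N. Pads are 22 mm wide; open, the fingers measure 114 mm over their backs; the gripper's body (76 mm by 85 mm) begins 54 mm behind the grasp point. The pads swing forward as they close: fully open they stand 13 mm farther back than shut.
Start: joints at [-1.437, 0.491, 1.559, -0, 1.092, -0.106], TCP at [148.465, -607.127, 231.327] pointing down, gripper open.
Joint ranges: [-3.1, 3.1], [-0.84, 2.19], [0.05, 2.79], [-1.13, 4.28], [0.06, 2.93], [-2.69, 2.69]. Speed limits (rad/s): [2.22, 2.22, 2.79, 3.14, 3.14, 3.14].

INTERFACE

Orientations are given as a rotation vector (axis times angle).
In Python, from workcell import manip gives the robot as it stands.
- The arm moves only by the shell command python3 -m crank 'ROWS' [FORCE]. ROWS is JSON, a list of rows, each a list of 5 numbers: the closure, from 0 (fully open) to 1 (shut), then the shift along the tool's x, y, z in cm, then the turn about the tool's y in degrees. A call has 1 to 20 rows; each row shifts and turns the pose as measured when the row begins, along the tool's axes as they then stand; what a row does not reach is not made up. A row lasts 1/8 s, in which the tool goes at most 62.5 mm and 10.7 degrees, less where a joint would pass 70% of its speed; a pose out of reach is approached as far as the arm can. A call is refused whole if a number of a shift passes 6.25 or a number of a turn 10.7, either way. A call with a gripper value outside its range is refused whole. The fingers move at their own pace and stop on an object; FORCE is the grip in N (left out, the last holds). Time passes only in rows, so rows that do not move let the fingers close. It gives the time, the measured TCP pose, the force and the opening at its end, in the units of the state.
- manip.read_state(): the state, without advancing time (a new reading comes with each control period).
- manip.get_image(name): name is "scene" or "top" or "wrist"; returns (picture, depth): 480x640x3 uint8, blue, green, red; 480x640 float32, mm along the optical axis (not along the pixel's ray), 0 where there is no reading.
- manip.calibration(name): a dict with "intrinsics" (3x3 intrinsics, pixels), "rvec" (rotation vector, rad) and "tvec" (3), from world to camera coordinates, as OpenCV has them. Camera axes: x right, y down, z forward; pixel columns grow to the right and rows downward; lengths in mm; the calibration is good to about 2 mm. A picture is of the moment at which its call begins: read the wrist's pose just before it. calibration takes no time and is no camera call; for the wrist camera it gives the pose at the moment of the call.
- manip.hand_in(): hands the job in, once; it reports no verdict.
The state is a dict: "clock": time; "joint_positions": joint angles; "joint_velocities": joint speeds; "effort": joint torques, N m; "tool_pos": TCP position; "tool_rot": TCP orientation; "force": force on the tool from outside, world axes, zero at the start; "moment": the same for the moment, N m; "grip_width": finger opening in mm.
Only numpy, scipy, OpenCV 4.12 (cv2) and the standard library are available. Lean on these libraries where they do the work, as an engineer would, in place of code of your own. Each camera call takes 0.05 s, during which the arm holds its last target. There are 200 camera calls.

TASK

Test the positioner's emergency stop with your fingertips, without gripping hard or shifting anything: press the red mushroom button fully in until it latches, then push on its wings to twist it clockwise (seen from above) as far as it goes, so that it comes all the way back out, and let go. Then press the blue reset button fully down and let it spring back. Leave the green start button and the other things on the bench alone.

Things in the scene. Friction and masses are not known exactly. Their poses are not given: they have to be found in the camera images.
- stop_station: Yellow machine stop box on a dark steel foot, standing loose on the bench (about 2.2 kg, held by its weight). Foot 120 x 120 mm, yellow box 104 x 104 mm, its lid 62 mm above the bench; a round yellow plate (68 mm across) reaches 65 mm and a black collar (38 mm across) 72 mm. Origin at the centre of the foot's underside; z up along the button's axis, the red head's wings lie along its y axis when untwisted.
- stop_top (a point): Crown of the red mushroom head, on its axis: 111 mm above the bench when out, 103 mm when pressed in. The round head is 58 mm across; two straight wings, each 14 mm wide, reach 50 mm from the axis on opposite sides (100 mm over both) and are 16 mm thick. Undersides of head and wings: 87 mm above the bench when out, 79 mm when in; the tops of the wings are 8 mm below the crown. It has nothing but air between the wings' undersides and the yellow lid.
- stop_wing_a (a point): Middle of the top face of the wing on the box's +y side, 40 mm from the axis; it turns and rises with the head.
- stop_wing_b (a point): The same on the opposite wing (box's -y side).
- stop_press (a joint): How far the red head is pressed in: 0 = out, 0.008 m = fully in, where it stays by itself. A friction latch holds the head wherever it is left: pressing it takes about 5 N all the way, then it meets its hard stop; it never springs out by itself. It cannot be pressed in while it is held twisted.
- stop_twist (a joint): How far the red head is twisted, clockwise seen from above: 0 = rest, about 0.7 rad (40 degrees) at its stop. A spring brings it back to 0 when let go. With the head in, twisting jacks it up by 13.5 mm per rad (a black skirt under the head, 32 mm across, pushes down on the collar), so that it is fully out at the stop, and it stays out when let go; it takes about 0.15 N m (some 4 N sideways on a wing, 40 mm from the axis).
- reset_station: Grey control box on a dark steel foot, standing loose (about 1.8 kg). Foot 100 x 140 mm, box 85 x 125 mm, lid 52 mm above the bench, with two round buttons (28 mm across, in black bezels 44 mm across and 12 mm high) and a black stripe along the lid's -x edge. Origin at the centre of the foot's underside, z up; the blue button is at (5, 32) mm, the green one at (5, -32) mm in its x, y.
- reset_button_top (a point): Centre of the top face of the blue reset button, 74 mm above the bench when out.
- reset_button (a joint): How far the blue button is pressed: 0 = out, 0.006 m = fully down (5 N); it springs back.
- start_button (a joint): The same for the green start button, which must be left alone.
- eyebolt: Bystander: brass lifting eye with a steel shank, lying flat, 100 mm long, 26 mm high; origin under the middle of the ring.
- mould_insert: Bystander: pink mould insert, 70 x 50 mm, 33 mm high. Origin at the centre of its underside.
- wrench: Bystander: steel wrench, 180 mm long, 8 mm high. Origin at the centre of its underside.
- brush: Bystander: wooden-handled brush, 200 mm long. Origin at the centre of its underside.
- paste_jar: Bystander: white jar with a blue cap, 60 mm across, 70 mm high. Origin at the centre of its underside.
- cup: Bystander: steel cup, 70 mm across, 80 mm high. Origin at the centre of its underside.
- hammer: Bystander: hammer, 260 mm long, 27 mm high. Origin at the centre of its underside.
Things that resemble listed ones, but are neither listed nor needed, are in the scene too. There is more than one size of the reset_station; the job needs the smallest. There is more than one size of the stop_station; the one meant has the size given above.

How it is judged (in metres and radians):
On the way, in this order (a step that is already met when the one before it is completed fails the run):
1. the red button is pressed in and latches (value of joint stop_press above 0.0068 m and value of joint reset_button below 0.002 m), for 0.2 s.
2. the red head is twisted clockwise and comes out (value of joint stop_twist above 0.35 rad and value of joint stop_press below 0.0025 m), for 0.05 s.
3. the blue reset button is pressed with the stop out (value of joint reset_button above 0.0045 m and value of joint stop_press below 0.0025 m), for 0.05 s.
At the end, for the whole second after the job is handed in: The red head is out (within 2.5 mm) and untwisted (within 0.15 rad), the blue and green buttons are out (within 2 mm), both stations and all bystanders are within 30 mm of where they began (value of joint stop_press below 0.0025 m and value of joint stop_twist below 0.15 rad and value of joint each of reset_button, start_button below 0.002 m and distance of each of eyebolt, mould_insert, wrench, brush, paste_jar, cup, hammer, stop_station, reset_station from where it was at the start of the episode below 0.03 m); the robot touches nothing.
It fails at once if the green start button is pressed (value of joint start_button above 0.003 m).
It fails at once if a station is lifted, tipped or shoved aside by 30 mm or more (distance of any of stop_station, reset_station from where it was at the start of the episode above 0.03 m or angle between any of stop_station, reset_station's own z axis and vertical above 0.15 rad or height (world z) of any of stop_station, reset_station above 0.012 m).
It fails at once if the stop station is squeezed or pushed by the fingers with more than 45 N (contact force between the fingers and stop_station above 45 N).
It fails at once if a bystander is lifted, carried or shifted by 30 mm or more (distance of any of eyebolt, mould_insert, wrench, brush, paste_jar, cup, hammer from where it was at the start of the episode above 0.03 m).
It also fails if it takes over 54 s, if anything falls off the work surface, if the arm or the gripper's body presses on something with over 40 N, if the wrist force passes 120 N, or if a joint passes its speed limit or range.

## Working session

There is one attempt and no reset: what is moved stays moved. The work goes in short steps, Python scripts to look and compute and a shell command to move; the robot and the scene stay as the last step left them, time stands still between calls to the robot, and variables do not carry over. Pictures are saved under pics/ and viewed, about 8 in all and at most 12, crops included, and the job is handed in when it is done.

```bash
ls; mkdir -p pics; cat > h.py <<'E'
import numpy as np, cv2
from workcell import manip
def cal(n):
    c=manip.calibration(n);R=cv2.Rodrigues(np.array(c['rvec'],float))[0];return np.array(c['intrinsics'],float),R,np.array(c['tvec'],float).ravel()
def ray(c,u,v,z):
    K,R,t=c;d=R.T@np.linalg.inv(K)@np.array([u,v,1.]);o=-R.T@t;return o+d*(z-o[2])/d[2]
def cloud(c,dep):
    K,R,t=c;v,u=np.indices(dep.shape);P=np.stack([(u-K[0,2])/K[0,0]*dep,(v-K[1,2])/K[1,1]*dep,dep],-1)
    return (P-t)@R
E
python3 - <<'E'
from h import *
s=manip.read_state();print(s)
for n in('scene','top'):
    im,d=manip.get_image(n);c=cal(n);cv2.imwrite(f'pics/{n}0.png',im);np.savez(n+'0.npz',im=im,d=d)
    print(n,-c[1].T@c[2])
E
```

```text
pics
{'clock': 0.0, 'joint_positions': array([-1.43658805e+00,  4.91565405e-01,  1.55944960e+00,  1.59770785e-05,
        1.09170820e+00, -1.05582994e-01]), 'joint_velocities': array([ 0.00105397, -0.00045888,  0.0007635 ,  0.00119015,  0.00062542,
       -0.00118104]), 'effort': array([ 4.92928637e-03, -6.18433213e+01, -2.61588764e+01, -6.49791389e-06,
        4.03711005e-03,  2.42195614e-05]), 'tool_pos': array([ 148.44279217, -606.88210962,  230.7240582 ]), 'tool_rot': array([-0.25227894,  2.09530226, -2.09291746]), 'force': array([ 0.21280088, -0.080488  , -0.00268568]), 'moment': array([ 0.01614411, -0.01342658,  0.08638482]), 'grip_width': 85.55328426930153}
scene [1071.23762891 -309.76390029  955.50524854]
top [  75.03957669   19.75760765 1780.67490186]
```

View pics/top0.png

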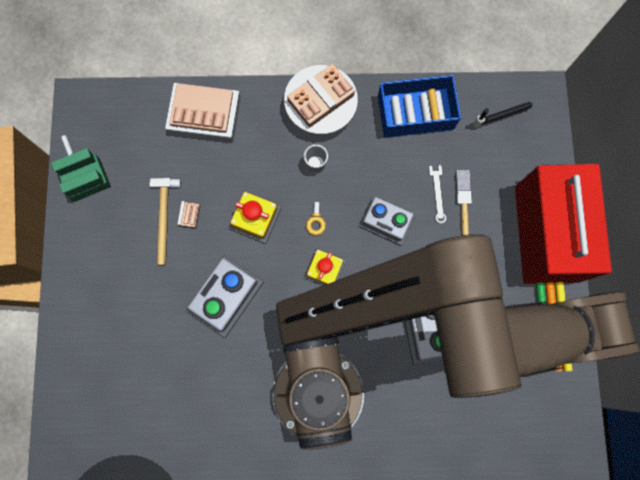

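View pics/scene0.png

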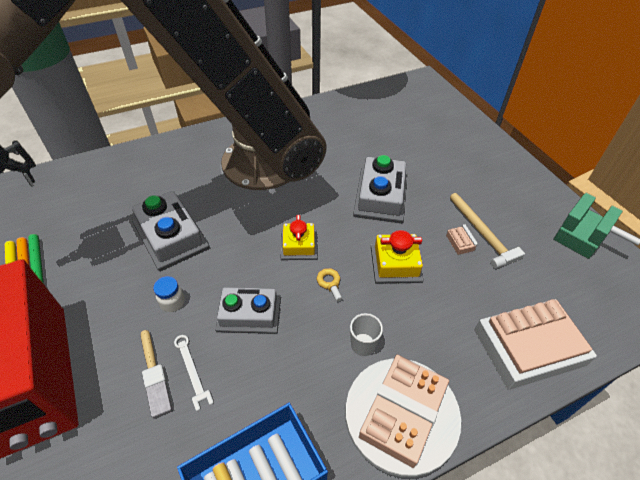

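The top view shows stop stations at (255,215) and at (325,267), which is smaller. The reset boxes are at (387,219), (222,296) and (430,335), the last partly hidden by the arm. Next I measure their sizes.

```bash
cat > m.py <<'E'
from h import *
for n in('top','scene'):
    z=np.load(n+'0.npz');im,d=z['im'],z['d'];c=cal(n);P=cloud(c,d);hsv=cv2.cvtColor(im,cv2.COLOR_BGR2HSV)
    for col,lo,hi in(('yel',(22,120,100),(35,255,255)),('red',(0,170,90),(6,255,255)),('blue',(100,150,80),(125,255,255)),('green',(50,120,60),(75,255,255)),('grey',(90,0,110),(130,60,220))):
        m=cv2.inRange(hsv,lo,hi)
        k,lab,st,ce=cv2.connectedComponentsWithStats(m)
        for i in range(1,k):
            if 40<st[i,4]<6000:
                q=P[lab==i];zz=np.percentile(q[:,2],[5,50,95]);md=np.median(q,0)
                if zz[2]>150 or not(200<md[0]<900): continue
                t=q[q[:,2]>zz[2]-8][:,:2].astype(np.float32);r=cv2.minAreaRect(t)
                print(n,col,ce[i].round(),st[i,4],'med',md.round(),'z',zz.round(),'rect',np.round(r[0]),np.round(r[1]),round(r[2]))
E
python3 m.py
```

```text
top yel [254. 216.] 872 med [494. 168.  62.] z [50. 62. 69.] rect [320. 136.] [524. 134.] 11
top yel [316. 224.] 128 med [484.  -7.  16.] z [ 7. 16. 25.] rect [483.  -6.] [51. 47.] 34
top yel [324. 268.] 534 med [348. -27.  48.] z [36. 48. 56.] rect [240.   8.] [ 82. 321.] 72
top yel [560. 292.] 158 med [ 271. -706.   25.] z [16. 25. 34.] rect [ 163. -353.] [ 51. 764.] 17
top red [252. 210.] 266 med [509. 174. 109.] z [101. 109. 116.] rect [307.  90.] [483.  49.] 23
top red [325. 265.] 158 med [352. -29.  85.] z [77. 85. 91.] rect [351. -30.] [36. 36.] 19
top blue [416. 103.] 1279 med [ 858. -321.   11.] z [-1. 11. 94.] rect [ 490. -225.] [249. 931.] 74
top blue [379. 209.] 81 med [ 514. -190.   73.] z [64. 73. 80.] rect [ 512. -190.] [25. 26.] 46
top blue [231. 280.] 164 med [313. 230. 103.] z [ 95. 103. 109.] rect [313. 229.] [34. 36.] 1
top green [400. 219.] 79 med [ 484. -248.   73.] z [66. 73. 82.] rect [ 486. -248.] [25. 23.] 37
top green [541. 292.] 152 med [ 271. -650.   24.] z [15. 24. 32.] rect [ 222. -548.] [ 47. 266.] 25
top green [212. 307.] 166 med [240. 280. 102.] z [ 
[... 2798 characters left out ...]

scene blue [165. 224.] 171 med [ 232. -328.  102.] z [ 91. 102. 105.] rect [ 230. -326.] [35. 34.] 69
scene blue [165. 287.] 388 med [ 391. -372.   70.] z [65. 70. 73.] rect [ 388. -371.] [51. 51.] 72
scene blue [260. 301.] 125 med [ 517. -190.   73.] z [65. 73. 76.] rect [ 515. -190.] [26. 28.] 49
scene blue [265. 449.] 4410 med [ 787. -278.   10.] z [ 3. 10. 90.] rect [ 919. -310.] [302. 219.] 7
scene green [383. 161.] 133 med [247. 278. 102.] z [ 91. 102. 106.] rect [645. -17.] [  37. 1034.] 53
scene green [231. 300.] 123 med [ 489. -247.   74.] z [66. 74. 76.] rect [ 488. -247.] [26. 26.] 8
scene grey [ 14. 439.] 41 med [ 605. -695.   72.] z [69. 72. 75.] rect [ 607. -692.] [14. 22.] 22
```

Choices by size:
- **Stop station:** the one at (255,215), whose crown is at about 109 mm. The one at (325,267) is too small at about 88 mm.
- **Reset box:** the one at (387,219), with button tops at 73 mm and 64 mm apart. The other two are about 102 mm high.

I'll go over reset first, then stop.

```bash
cat >> h.py <<'E'
def to(x,y,z,s=None):
    s=s or manip.read_state();R=cv2.Rodrigues(np.array(s['tool_rot']))[0]
    return (R.T@(np.array([x,y,z])-s['tool_pos'])/10).round(2)
def st():
    s=manip.read_state();R=cv2.Rodrigues(np.array(s['tool_rot']))[0]
    print('t',round(s['clock'],2),'tcp',s['tool_pos'].round(1),'F',s['force'].round(1),'M',s['moment'].round(2),'w',round(s['grip_width'],1),'jawdeg',round(np.degrees(np.arctan2(R[1,2],R[0,2])),1),'q6',s['joint_positions'][5].round(2))
    return R
E
python3 - <<'E'
from h import *
print(st().round(2)); print(to(514,-190,260),to(480,174,260)-to(514,-190,260))
z=np.load('top0.npz');cv2.imwrite('pics/crop.png',np.hstack([cv2.resize(z['im'][180:250,215:295],None,fx=5,fy=5),cv2.resize(z['im'][180:250,345:425],None,fx=5,fy=5)]))
E
```

```text
t 0.1 tcp [ 148.4 -606.9  230.8] F [0.8 0.3 0.6] M [-0.05  0.01 -0.  ] w 85.6 jawdeg -76.3 q6 -0.11
[[-0.97 -0.    0.24]
 [-0.24  0.   -0.97]
 [-0.   -1.   -0.  ]]
[-45.41  -2.88 -31.82] [-5.350e+00  3.000e-02 -3.616e+01]
```

View pics/crop.png

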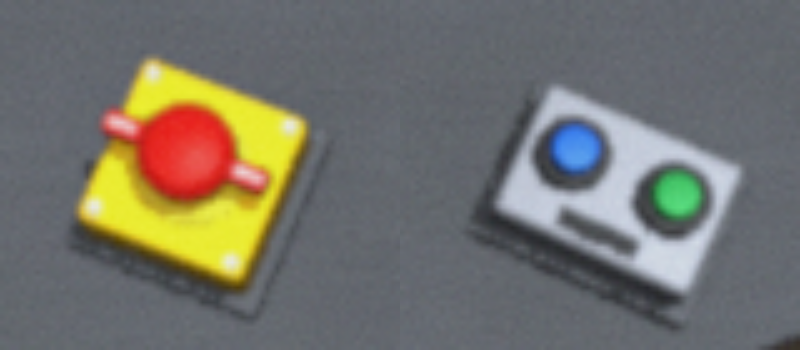

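The crops confirm both choices. The red head has wings at crop (118,122) and (248,178). The reset box has blue on the left, green on the right and its stripe towards the robot.

```bash
python3 -m crank '[[0,-4.1,-0.3,-2.9,0],[0,-4.1,-0.3,-2.9,0],[0,-4.1,-0.3,-2.9,0],[0,-4.1,-0.3,-2.9,0],[0,-4.1,-0.3,-2.9,0],[0,-4.1,-0.3,-2.9,0],[0,-4.1,-0.3,-2.9,0],[0,-4.1,-0.3,-2.9,0],[0,-4.1,-0.3,-2.9,0],[0,-4.1,-0.3,-2.9,0],[0,0,0,0,0]]' | tail -c 400; python3 - <<'E'
from h import *
st(); im,d=manip.get_image('wrist');cv2.imwrite('pics/w1.png',im);c=cal('wrist');print(-c[1].T@c[2],c[1].round(2))
print(to(514,-190,260),to(500,174,260))
hsv=cv2.cvtColor(im,cv2.COLOR_BGR2HSV);m=cv2.inRange(hsv,(100,150,80),(125,255,255))
k,l,s,ce=cv2.connectedComponentsWithStats(m)
for i in range(1,k):
    if s[i,4]>200: print(s[i],ce[i],ray(c,*ce[i],74))
E
```

```text
clock: 1.48
tool_pos: [486.9, -215.6, 259.5]
tool_rot: [-0.252, 2.102, -2.09]
force: [-0.8, 0.7, 0.1]
grip_width: 85.6
t 1.48 tcp [ 486.9 -215.6  259.5] F [-0.8  0.7  0.1] M [ 0.05 -0.   -0.01] w 85.6 jawdeg -76.4 q6 0.79
[ 563.14774154 -197.32204702  401.44511726] [[ 0.23 -0.97 -0.01]
 [-0.92 -0.22  0.31]
 [-0.3  -0.07 -0.95]]
[-3.35 -0.06 -1.94] [-10.52   0.14 -37.65]
[280 149  34  33 799] [296.07008761 165.60075094] [ 512.98950653 -187.91843736   74.        ]
[428 326  11  34 214] [433.1682243  342.18224299] [ 383.701969  -346.8119024   74.       ]
```

View pics/w1.png

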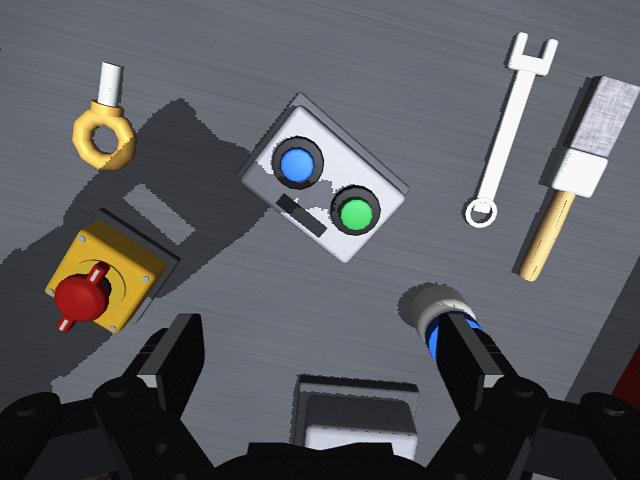

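The wrist view shows blue at (296,166), which casts to (513,-188). Green is at (356,213). Now over the stop station.

```bash
python3 -m crank '[[0,-1.0,0,-6,0],[0,-1.0,0,-6,0],[0,-1,0,-6,0],[0,-1,0,-6,0],[0,-1,0,-6,0],[0,-1,0,-6,0],[0,-1,0,-2,0],[0,0,0,0,0]]' | head -3; python3 - <<'E'
from h import *
st(); im,d=manip.get_image('wrist');cv2.imwrite('pics/w2.png',im);c=cal('wrist');print(-c[1].T@c[2])
hsv=cv2.cvtColor(im,cv2.COLOR_BGR2HSV);m=cv2.inRange(hsv,(0,170,60),(6,255,255))|cv2.inRange(hsv,(174,170,60),(180,255,255))
k,l,s,ce=cv2.connectedComponentsWithStats(m)
P=cloud(c,d)
for i in range(1,k):
    if s[i,4]>60: print(s[i],ce[i],ray(c,*ce[i],100), np.median(P[l==i],0).round(1), np.percentile(P[l==i][:,2],[2,98]).round(1))
E
```

```text
clock: 2.52
tool_pos: [464.0, 171.2, 259.7]
tool_rot: [-0.242, 2.11, -2.099]
t 2.52 tcp [464.  171.2 259.7] F [-1.  -0.5  0.3] M [0.02 0.01 0.04] w 85.4 jawdeg -77.1 q6 1.56
[541.56219082 189.01872299 401.51128709]
[ 270  101  117   94 5514] [328.70003627 147.33677911] [512.95887746 177.35576187 100.        ] [514.  177.7 107.4] [100.9 111.4]
[495 332  40  44 705] [515.23829787 352.30070922] [379.70051115 -19.15779293 100.        ] [370.6 -32.6  82.2] [ 75.8 275.4]
```

View pics/w2.png

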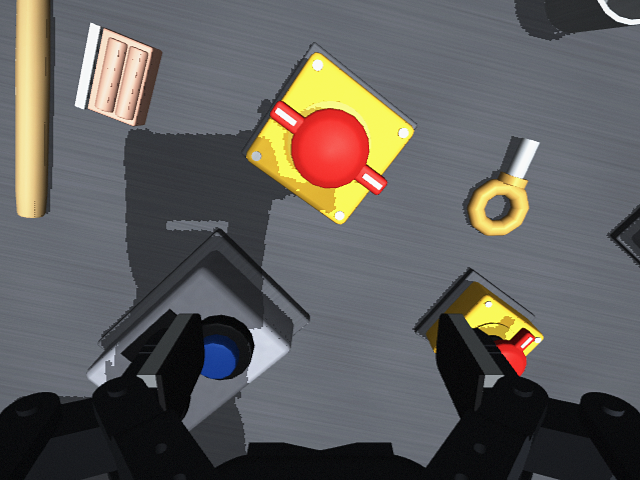

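The wrist view shows the head at (329,147) and white wing stripes at (287,116) and (371,181). Next: centre and wing direction.

```bash
python3 - <<'E'
from h import *
im=cv2.imread('pics/w2.png');c=cal('wrist')
m=cv2.inRange(im,(180,180,180),(255,255,255));k,l,s,ce=cv2.connectedComponentsWithStats(m)
pts=[]
for i in range(1,k):
    if 270<ce[i][0]<390 and 95<ce[i][1]<200 and s[i,4]>20: p=ray(c,*ce[i],103);pts.append(p);print(s[i],ce[i],p.round(1))
a,b=pts[:2];print('ctr',(a+b)/2,'dist',np.linalg.norm(a-b),'ang',np.degrees(np.arctan2(*(a-b)[1::-1])))
ct=(a+b)/2;st();print(to(ct[0],ct[1],125))
E
```

```text
[275 108  22  18 140] [285.3 116.3] [527.4 212.3 103. ]
[362 174  20  16 119] [371.97478992 181.1512605 ] [496.4 140.6 103. ]
ctr [511.89835154 176.42332034 103.        ] dist 78.11222195004252 ang 66.62907028364519
t 2.58 tcp [463.8 170.5 259.6] F [-0.2 -0.4 -0.1] M [-0.05  0.01  0.01] w 85.6 jawdeg -77.2 q6 1.56
[-4.87 13.44  0.56]
```

```bash
python3 -m crank '[[1,-2.4,2,0.3,0],[1,-2.4,2,0.3,0],[1,0,2.5,0,0],[1,0,2.5,0,0],[1,0,2,0,0],[1,0,1.5,0,0],[1,0,0,0,0],[1,0,0,0,0]]' 20| head -2; python3 - <<'E'
from h import *
st();print(to(512,176.5,102.5))
E
```

```text
clock: 3.58
tool_pos: [514.0, 162.7, 131.5]
t 3.58 tcp [514.  162.7 131.5] F [-0.1  0.2  0.2] M [0.01 0.01 0.  ] w 0.2 jawdeg -78.0 q6 1.54
[-0.1   2.9  -1.38]
```

```bash
python3 -m crank '[[1,-0.1,0,-1.4,0],[1,0,0.7,0,0],[1,0,0,0,0]]'| head -2; python3 - <<'E'
from h import *
st();print(to(512,176.5,102.5))
E
```

```text
clock: 3.95
tool_pos: [512.3, 178.1, 125.6]
t 3.95 tcp [512.3 178.1 125.6] F [ 0.9 -1.  -0.1] M [0.02 0.07 0.01] w 0.3 jawdeg -77.9 q6 1.57
[0.06 2.31 0.15]
```

```bash
python3 -m crank '[[1,0,0.8,0.1,0],[1,0,0.5,0,0],[1,0,0.3,0,0],[1,0,0.3,0,0],[1,0,0,0,0]]'; python3 - <<'E'
from h import *
st();print(to(512,176.5,102.5))
E
```

```text
clock: 4.58
tool_pos: [512.6, 177.1, 105.4]
tool_rot: [-0.225, 2.115, -2.107]
force: [0.8, 0.6, -0.0]
grip_width: -0.3
t 4.58 tcp [512.6 177.1 105.4] F [ 0.8  0.6 -0. ] M [-0.02 -0.02  0.02] w -0.3 jawdeg -77.9 q6 1.56
[0.07 0.29 0.04]
```

```bash
python3 -m crank '[[1,0,0.2,0,0],[1,0,0.1,0,0]]'; python3 -m crank '[[1,0,0.1,0,0],[1,0,0,0,0]]'
```

```text
clock: 4.82
tool_pos: [512.8, 177.1, 102.9]
tool_rot: [-0.224, 2.115, -2.107]
force: [-2.6, -0.1, 14.3]
grip_width: -0.0
clock: 5.08
tool_pos: [512.7, 177.1, 103.1]
tool_rot: [-0.224, 2.114, -2.106]
force: [-0.6, 0.1, -0.1]
grip_width: -0.2
```

```bash
python3 -m crank '[[1,0,0.1,0,0],[1,0,0,0,0]]'
```

```text
clock: 5.32
tool_pos: [512.9, 177.1, 103.1]
tool_rot: [-0.223, 2.114, -2.106]
force: [-1.0, -0.9, 1.1]
grip_width: 0.1
```

It is at the hard stop: 14 N at z = 103 mm. Now back up, open to about 72 mm, turn 8° counter-clockwise and look.

```bash
python3 -m crank '[[1,0,-1.5,0,0],[1,0,-5,0,0],[0.16,0,-5,0,-8],[0.16,5,0,0,0],[0.16,0,0,0,0],[0.16,0,0,0,0],[0.16,0,0,0,0]]'; python3 - <<'E'
from h import *
st(); im,d=manip.get_image('wrist');cv2.imwrite('pics/w3.png',im);c=cal('wrist')
hsv=cv2.cvtColor(im,cv2.COLOR_BGR2HSV);m=cv2.inRange(hsv,(0,170,60),(6,255,255))
P=cloud(c,d);q=P[(m>0)&(abs(P[...,0]-512)<40)&(abs(P[...,1]-176)<50)];print(len(q),np.percentile(q[:,2],[50,90,98]))
m=cv2.inRange(im,(180,180,180),(255,255,255));k,l,s,ce=cv2.connectedComponentsWithStats(m)
for i in range(1,k):
    p=ray(c,*ce[i],95)
    if s[i,4]>20 and 30<np.hypot(*(p[:2]-[512,176]))<50: print(s[i],ce[i],p.round(1))
print(to(512,176.5,85))
E
```

```text
clock: 6.2
tool_pos: [466.1, 159.1, 225.3]
tool_rot: [-0.359, 2.03, -2.023]
force: [0.2, 0.1, -0.3]
grip_width: 71.5
t 6.2 tcp [466.1 159.1 225.3] F [ 0.2  0.1 -0.3] M [-0.02 -0.04  0.02] w 71.5 jawdeg -69.7 q6 1.41
6361 [ 99.49249035 102.37778014 103.29435531]
[266 101  23  22 167] [277.30538922 111.38323353] [527.7 213.   95. ]
[353 185  20  19 134] [362.24626866 193.79104478] [496.8 141.5  95. ]
[-4.83 14.05 -0.  ]
```

View pics/w3.png

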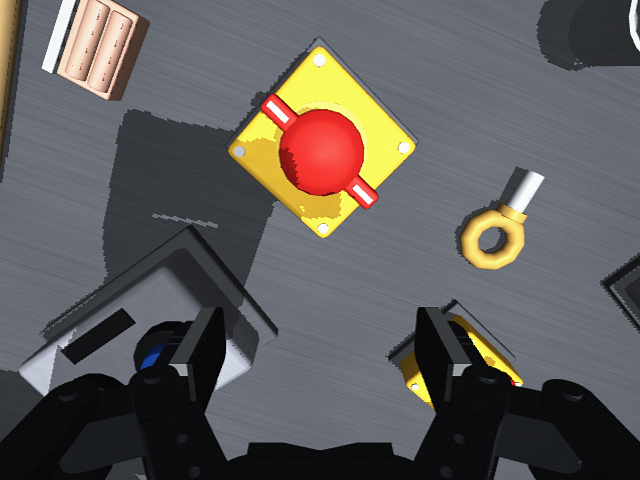

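The view shows the head at (321,152) with its crown at 103 mm, so it has latched. Centre is (512,177), and the jaw is 44° counter-clockwise of the wings.

```bash
python3 -m crank '[[0.16,-4.8,0,0,0],[0.16,0,4,0,0],[0.16,0,4,0,0],[0.16,0,0,0,0]]'; python3 - <<'E'
from h import *
st();print(to(512,177,72))
E
```

```text
clock: 6.75
tool_pos: [514.8, 177.2, 142.6]
tool_rot: [-0.36, 2.03, -2.023]
force: [-0.1, -0.3, 1.1]
grip_width: 71.8
t 6.75 tcp [514.8 177.2 142.6] F [-0.1 -0.3  1.1] M [ 0.02  0.04 -0.01] w 71.8 jawdeg -69.7 q6 1.42
[ 0.3   7.06 -0.05]
```

```bash
python3 -m crank '[[0.16,0.3,1.5,0,0],[0.16,0,1.5,0,0],[0.16,0,1,0,0],[0.16,0,1,0,0],[0.16,0,0.8,0,0],[0.16,0,0,0,0]]'; python3 - <<'E'
from h import *
st();print(to(512,177,72))
E
```

```text
clock: 7.5
tool_pos: [514.9, 177.1, 85.7]
tool_rot: [-0.355, 2.028, -2.021]
force: [-0.6, 0.8, 0.3]
grip_width: 71.8
t 7.5 tcp [514.9 177.1  85.7] F [-0.6  0.8  0.3] M [-0.03  0.03 -0.02] w 71.8 jawdeg -69.6 q6 1.42
[ 0.29  1.37 -0.08]
```

```bash
python3 -m crank '[[0.16,0.4,0,0,0],[0.16,0,0.8,0,0],[0.16,0,0.6,0,0],[0.16,0,0,0,0]]'; python3 - <<'E'
from h import *
st();print(to(512,177,72))
E
```

```text
clock: 8.0
tool_pos: [511.2, 175.8, 71.2]
tool_rot: [-0.354, 2.028, -2.02]
force: [-0.1, -0.2, 0.3]
grip_width: 72.0
t 8.0 tcp [511.2 175.8  71.2] F [-0.1 -0.2  0.3] M [ 0.05 -0.04 -0.04] w 72.0 jawdeg -69.6 q6 1.42
[-0.12 -0.08 -0.09]
```

Well centred and no contact. Turning clockwise (positive about tool y, which points down).

```bash
python3 -m crank '[[0.16,0,0,0,5],[0.16,0,0,0,5],[0.16,0,0,0,5],[0.16,0,0,0,0]]' >/dev/null; python3 -c "
from h import *
st()"; python3 -m crank '[[0.16,0,0,0,5],[0.16,0,0,0,5]]' >/dev/null;  python3 -c "
from h import *
st()"
```

```text
t 8.5 tcp [511.7 175.9  71.3] F [ 0.4 -0.3 -0.7] M [-0.08 -0.06  0.06] w 72.0 jawdeg -85.0 q6 1.69
t 8.75 tcp [512.8 175.8  71.8] F [1.1 0.2 3.5] M [-0.03 -0.01  0.25] w 71.6 jawdeg -95.0 q6 1.86
```

```bash
python3 -m crank '[[0.16,0,0,0,5],[0.16,0,0,0,5]]' >/dev/null; python3 -c "
from h import *
st()"; python3 -m crank '[[0.16,0,0,0,5],[0.16,0,0,0,5]]' >/dev/null;  python3 -c "
from h import *
st()"; python3 -m crank '[[0.16,0,0,0,4]]' >/dev/null;  python3 -c "
from h import *
st()"
```

```text
t 9.0 tcp [513.  175.9  72.5] F [-2.1  1.2  4.8] M [0.17 0.23 0.18] w 72.0 jawdeg -105.0 q6 2.04
t 9.25 tcp [513.2 176.1  73.3] F [-1.3 -0.3  4.6] M [0.11 0.08 0.19] w 71.5 jawdeg -115.0 q6 2.21
t 9.38 tcp [513.3 176.2  73.7] F [-1.5 -1.4  4.8] M [0.02 0.1  0.25] w 71.7 jawdeg -119.0 q6 2.28
```

```bash
for a in 1 2 ; do :; done; python3 -m crank '[[0.16,0,0,0,4]]' >/dev/null;  python3 -c "
from h import *
st()"; python3 -m crank '[[0.16,0,0,0,3]]' >/dev/null;  python3 -c "
from h import *
st()"; python3 -m crank '[[0.16,0,0,0,2]]' >/dev/null;  python3 -c "
from h import *
st();manip.get_image
im,d=manip.get_image('wrist');cv2.imwrite('pics/w4.png',im)
st()"
```

```text
t 9.5 tcp [513.5 176.2  74.1] F [-0.3 -0.4  3. ] M [-0.04  0.11  0.23] w 71.8 jawdeg -123.0 q6 2.35
t 9.62 tcp [513.5 176.2  74.3] F [-1.2  0.4  1.3] M [-0.09  0.1   0.44] w 71.5 jawdeg -125.9 q6 2.4
t 9.75 tcp [513.5 176.2  74.4] F [ 0.4 -0.6 -0.7] M [-0.06  0.01  0.5 ] w 71.9 jawdeg -127.8 q6 2.44
t 9.8 tcp [513.5 176.2  74.4] F [ 0.3 -0.9  0.7] M [-0.03  0.02  0.49] w 71.3 jawdeg -127.9 q6 2.44
```

View pics/w4.png

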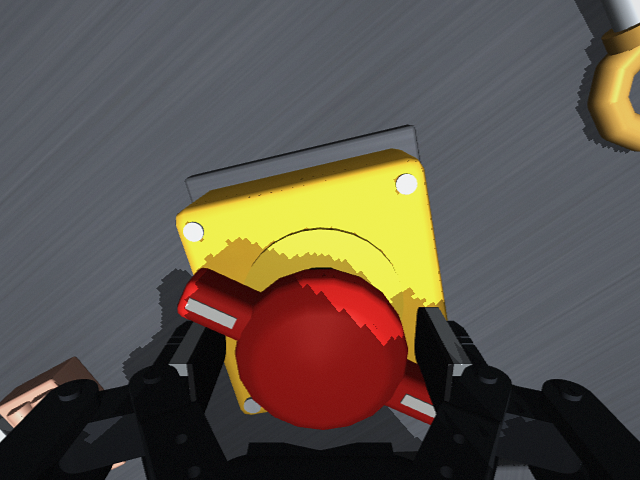

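The head is turned about 40° against the box, with the wing stripes at (212,315) and (418,405). The moment step from 0.25 to 0.5 N m says it is at the stop. I'll check numerically, then let go.

```bash
python3 -c "
from h import *
c=cal('wrist');a=ray(c,212,315,103);b=ray(c,418,405,103);print(a,b,np.degrees(np.arctan2(*(a-b)[1::-1])))
im,d=manip.get_image('wrist');P=cloud(c,d);print(P[340,320],P[310:330,200:225,2].mean())"
python3 -m crank '[[0.16,0,0,0,-4],[0.16,0,0,0,-10],[0.16,0,0,0,-10],[0.16,0,0,0,-10],[0.16,0,0,0,-10],[0.16,0,0,0,-10],[0.16,0,0,0,0]]' >/dev/null; python3 -c "
from h import *
st()"
```

```text
[546.4731958  194.06411962 103.        ] [478.49028522 161.59219868 103.        ] 25.53139377412887
[521.68951362 169.95803203 109.50075606] 103.32562647772055
t 10.72 tcp [513.4 176.5  73.9] F [-0.4  0.2  0. ] M [-0.03  0.01  0.01] w 71.9 jawdeg -71.8 q6 1.46
```

Twist is 41° and the wing tops are at 103 mm, so it is out. Lift and check the release.

```bash
python3 -m crank '[[0.16,0,-2,0,0],[0.16,0,-5,0,0],[0.16,0,-6,0,0],[1,5,-3,0,0],[1,0,0,0,0]]' >/dev/null; python3 - <<'E'
from h import *
st(); im,d=manip.get_image('wrist');c=cal('wrist')
hsv=cv2.cvtColor(im,cv2.COLOR_BGR2HSV);m=cv2.inRange(hsv,(0,170,60),(6,255,255))
P=cloud(c,d);q=P[(m>0)&(abs(P[...,0]-512)<40)&(abs(P[...,1]-176)<50)];print(len(q),np.percentile(q[:,2],[50,90,98]))
m=cv2.inRange(im,(180,180,180),(255,255,255));k,l,s,ce=cv2.connectedComponentsWithStats(m);L=[]
for i in range(1,k):
    p=ray(c,*ce[i],103)
    if s[i,4]>20 and 30<np.hypot(*(p[:2]-[512,176]))<50: print(ce[i],p.round(1));L.append(p)
if len(L)==2: print(np.degrees(np.arctan2(*(L[0]-L[1])[1::-1])))
print(to(480,-194,225))
E
```

```text
t 11.35 tcp [462.3 160.1 237.4] F [-0.1 -0.7 -0.2] M [ 0.04 -0.09 -0.01] w 36.5 jawdeg -73.1 q6 1.47
6030 [106.82352649 109.69434154 110.72504378]
[275.50306748 109.12269939] [530.3 212.8 103. ]
[361.74285714 188.45      ] [497.2 142.3 103. ]
[323.6875 221.7125] [466.8 160.4 103. ]
[ 8.8   0.94 34.37]
```

The head is out (crown 111 mm) and back to rest within about 2°. Now to the reset box with fingers shut.

```bash
python3 -m crank '[[1,1.4,0.1,5.7,0],[1,1.4,0.1,5.7,0],[1,1.4,0.1,5.7,0],[1,1.4,0.1,5.7,0],[1,1.4,0.1,5.7,0],[1,1.4,0.1,5.7,0],[1,0,0,0,0]]' >/dev/null; python3 - <<'E'
from h import *
st(); im,d=manip.get_image('wrist');c=cal('wrist')
hsv=cv2.cvtColor(im,cv2.COLOR_BGR2HSV)
m=cv2.inRange(hsv,(100,150,80),(125,255,255))
k,l,s,ce=cv2.connectedComponentsWithStats(m);P=cloud(c,d)
for i in range(1,k):
    if s[i,4]>200:
        q=P[l==i];t=q[abs(q[:,2]-74)<4];print(s[i],ce[i],ray(c,*ce[i],74),t.mean(0))
print(to(513,-188.5,90))
E
```

```text
t 12.28 tcp [ 486.6 -202.7  221.5] F [ 0.4 -0.4  0. ] M [-0.01  0.01 -0.02] w -0.2 jawdeg -73.9 q6 0.75
[295 160  38  37 852] [311.88497653 179.65375587] [ 512.902749   -184.46637076   74.        ] [ 512.7264105  -184.3892925    73.30195044]
[ 449  353   60   47 1814] [482.31477398 373.146086  ] [ 396.34666547 -365.78483982   74.        ] [ 394.23836869 -368.41861036   70.34732144]
[-2.76 13.17 -0.34]
```

```bash
python3 -m crank '[[1,-3,0,-0.6,0],[1,0,4,0,0],[1,0,4,0,0],[1,0,3,0,0],[1,0,2,0,0],[1,0,0,0,0]]' >/dev/null; python3 - <<'E'
from h import *
st();print(to(513,-186.5,68))
E
```

```text
t 13.07 tcp [ 516.9 -177.5   85. ] F [-0.1  1.6 -0.5] M [ 0.01  0.01 -0.03] w -0.2 jawdeg -74.0 q6 0.81
[0.64 1.69 0.78]
```

```bash
python3 -m crank '[[1,0.6,-0.5,0.8,0],[1,0,0,0,0]]' >/dev/null; python3 - <<'E'
from h import *
st();print(to(513,-186.5,68))
E
```

```text
t 13.32 tcp [ 513.9 -186.7   91.4] F [1.3 0.7 0.4] M [-0.    0.02  0.02] w -0.4 jawdeg -73.9 q6 0.8
[ 0.1   2.34 -0.02]
```

```bash
python3 -m crank '[[1,0,1.2,0,0],[1,0,0.6,0,0],[1,0,0.3,0,0]]'; python3 -m crank '[[1,0,0.2,0,0]]'; python3 -m crank '[[1,0,0.15,0,0]]'
```

```text
clock: 13.7
tool_pos: [514.5, -186.9, 70.5]
tool_rot: [-0.281, 2.079, -2.056]
force: [-1.2, -0.0, 2.9]
grip_width: 0.1
clock: 13.82
tool_pos: [514.5, -186.9, 68.4]
tool_rot: [-0.281, 2.079, -2.056]
force: [-0.9, 0.7, 3.9]
grip_width: 0.2
clock: 13.95
tool_pos: [514.6, -186.9, 67.7]
tool_rot: [-0.281, 2.078, -2.056]
force: [-6.5, 2.7, 26.9]
grip_width: 0.2
```

Hard stop reached: 27 N at z = 67.7 mm. Hold briefly, then lift clear and look at everything.

```bash
python3 -m crank '[[1,0,0,0,0],[1,0,-1.5,0,0],[1,0,-5,0,0],[1,0,-6,0,0],[1,3,-3,2,0],[1,5,0,3,0],[1,5,0,3,0],[1,3,0,5,0],[1,0,0,5,0],[1,0,0,5,0],[1,0,0,0,0]]'; sed 's/0.npz/1.npz/' m.py > m1.py; python3 - <<'E'
from h import *
for n in('scene','top'):
    im,d=manip.get_image(n);cv2.imwrite(f'pics/{n}1.png',im);np.savez(n+'1.npz',im=im,d=d)
E
python3 m1.py | grep -E 'red|blue|green|yel'
```

```text
clock: 15.32
tool_pos: [419.7, -461.2, 233.1]
tool_rot: [-0.279, 2.07, -2.06]
force: [-0.7, -0.2, 0.1]
grip_width: -0.0
top yel [254. 216.] 868 med [495. 167.  61.] z [50. 61. 70.] rect [334.  81.] [515. 134.] 28
top yel [316. 225.] 129 med [485.  -7.  17.] z [10. 17. 26.] rect [297.  15.] [ 46. 441.] 83
top red [251. 210.] 271 med [509. 174. 108.] z [100. 108. 117.] rect [307.  91.] [484.  46.] 22
top blue [416. 103.] 1269 med [ 856. -321.   10.] z [-0. 10. 95.] rect [ 488. -225.] [250. 928.] 74
top blue [231. 280.] 164 med [313. 230. 102.] z [ 93. 102. 110.] rect [313. 229.] [34. 36.] 1
top green [212. 307.] 166 med [240. 281. 102.] z [ 94. 102. 109.] rect [240. 280.] [34. 35.] 18
scene yel [298. 241.] 750 med [378. -41.  47.] z [19. 47. 52.] rect [ 692. -164.] [ 79. 813.] 68
scene yel [397. 261.] 1272 med [542. 153.  61.] z [25. 61. 67.] rect [793. -32.] [115. 778.] 54
scene yel [328. 277.] 209 med [487.  -8.  16.] z [12. 16. 25.] rect [490.  -5.] [51. 46.] 31
scene yel [220. 472.] 159 med [ 810. -373.   47.] z [43. 47. 50.] rect [ 935. -348.] [282.  19.] 12
scene red [298. 227.] 
[... 363 characters left out ...]
scene blue [380. 182.] 136 med [320. 226. 102.] z [ 92. 102. 106.] rect [317. 230.] [35. 33.] 61
scene blue [165. 224.] 171 med [ 232. -327.  102.] z [ 91. 102. 105.] rect [ 229. -326.] [37. 32.] 80
scene blue [165. 287.] 380 med [ 392. -372.   70.] z [64. 70. 73.] rect [ 715. -329.] [712.  51.] 7
scene blue [259. 301.] 123 med [ 516. -190.   73.] z [65. 73. 77.] rect [ 785. -254.] [ 25. 583.] 77
scene blue [263. 449.] 4657 med [ 784. -280.   17.] z [ 3. 17. 91.] rect [ 920. -311.] [302. 219.] 6
scene green [383. 161.] 134 med [246. 278. 101.] z [ 91. 101. 105.] rect [241. 282.] [36. 37.] 46
scene green [231. 300.] 127 med [ 489. -247.   73.] z [66. 73. 76.] rect [ 773. -271.] [ 27. 600.] 85
```

View pics/scene1.png

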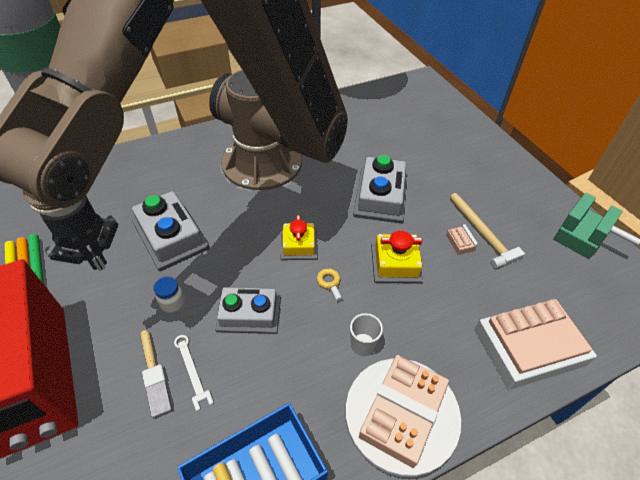

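The final scene has the red head at (401,240), blue at (260,301) and green at (231,300). All are out and in place, bystanders have not moved, and the arm is clear.

```bash
python3 -c "
from workcell import manip
print(manip.hand_in())"
```

```text
the job is handed in; nothing more can be done
None
```

The emergency-stop test is done and handed in at about 15.4 s of the 54 s allowed. No verdict is reported, so these are my own measurements.

- **Red button pressed:** I pressed it with shut fingertips to its hard stop at 14 N. The camera then measured the crown at 103 mm, so it had latched.
- **Twist and release:** The open fingers pushed both wings clockwise by about 41°, with the moment stepping up to about 0.5 N m at the end. The wing tops were back at 103 mm. After I let go, the crown read 111 mm and the head had returned to within about 2° of rest.
- **Blue reset:** I pressed it to its hard stop at 27 N (fingertips at 67.7 mm), then lifted off.
- **Final check:** The last pictures show the red, blue and green buttons out and both stations within 2 mm of where they started. By eye, nothing else had moved. The arm was clear of everything.

**Disagreements:** The views put the blue button's y position anywhere from -184 to -190 mm, so I aimed for the middle, and the press worked. The arm hid the small reset box from the top camera in the last pictures, so its final state comes from the scene camera alone.

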